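# Fit the 11 mm check plate in the photometer cell holder

## Task

Of the three look-alike grey-glass check plates standing in the white block only the one 11 mm thick is wanted; they are unmarked, so find it by pinching them and reading the finger opening. Stand it upright in the cell holder, its broad faces between the two spring jaws, and press it down gently until you feel the sprung seat give and it bears on it, then slide the light hood fully shut over it. Leave the other two plates in the block, do not force a thicker one between the jaws, and do not push away or tip the small brown bottle and the small beaker.

Things in the scene. Friction and masses are not known exactly. Their poses are not given: they have to be found in the camera images.
- plate_rack: White plastic storage block with grey foot and ends, fixed, 214 x 64 x 30 mm (its x, y, z); origin at the centre of its underside. Three slots in a row along its x each hold one check plate upright, thickness along y. One plate is 8.5 mm thick, one 11 mm, one 13.5 mm; which stands where is drawn anew each time and not told.
- slot_1 (a point): Middle of the mouth (30 mm up, in the top face) of the slot at the block's -x end, axes as the block's. Slots are 44.5 mm long (x), 17.5 mm wide (y), 22 mm deep. The plate in it is 40 mm wide (x), 76 mm tall, 0.1 kg, its top 54 mm above this point, standing loosely within 3 mm of the slot's middle. Grip it on its black top 30 mm.
- slot_2 (a point): The same for the middle slot, 60 mm from slot_1.
- slot_3 (a point): The same for the slot at the block's +x end, 60 mm from slot_2.
- cell_holder: Photometer cell holder, fixed, aluminium base 212 x 116 x 10 mm (x, y, z), origin at the centre of its underside. Along its x: a dark fixed wall (baffle, 109 mm high) with its inner face at x = -96 mm; the black cell block, 50 mm high, where the plate goes in at x = -44 mm; the grey light hood parked at the +x end. A plate in place has its thickness along y and its width along x.
- cell_mouth (a point): Middle of the cell block's opening, level with its top (50 mm above the holder's underside), axes as the holder's. The opening is 54 mm long in x; above it 52 mm are free to the baffle (-x), 40 to 52 mm to the hood (+x), y is open. Top of a plate that is home: 42 to 52 mm above here, as the sprung seat under the jaws is 24 to 34 mm below here, set by a hidden screw: feel for it.
- jaw_right_face (a point): Middle of the face of the right (-y) spring jaw, 17 mm below the cell mouth. The faces are 6 mm apart when empty, and as far as the plate is thick when it stands between them. Sloped lead-ins above them (20 mm apart at the mouth) let the plate's foot push them apart: up to about 12 N at first, then 1 to 6 N to slide on.
- jaw_left_face (a point): Middle of the face of the left (+y) spring jaw, at the same height.
- seat (a joint): How far the sprung seat at the bottom of the cell is pressed down: 0 free, m, growing downward; 3.5 N per mm, 6 mm at most. It springs back when let go, so the plate rises a little until the jaws' friction and its weight balance it.
- light_hood (a joint): How far the hood has been slid toward the baffle (holder's -x), m: 0 parked (it starts between 0 and 0.012), 0.104 fully shut against the baffle. About 2 N of friction.
- hood_grip (a point): Centre of the black grip fin on the hood's roof: 44 mm long (holder's x), 12 mm thick (y), 30 mm tall, the roof 15 mm below this point. Moves with the hood: at x = -50 mm in the holder's frame when shut. The hood is 92 mm long, 75 mm wide, its roof 109 mm above the holder's underside outside and 106 mm inside, open toward the baffle.
- iodine_bottle: Small brown reagent bottle with a white cap, 43 mm in diameter, 96 mm tall, loose; origin under its centre. A bystander.
- beaker_small: Small glass beaker, 57 mm across, 65 mm tall, loose; origin under its centre. A bystander.

How it is judged:
On the way, in this order (a step that is already met when the one before it is completed fails the run):
1. the 11 mm plate stands between the jaws and is pressed onto the sprung seat (seat down at least 0.8 mm) before the hood is shut (distance between jaw_right_face and jaw_left_face between 0.01 and 0.012 m and value of joint seat above 0.0008 m and value of joint light_hood below 0.03 m), for 0.1 s.
2. the hood is slid shut (value of joint light_hood above 0.1 m), for 0.1 s.
At the end, for the whole second after the job is handed in: The 11 mm plate is between the jaws (jaw faces 10.0 to 12.0 mm apart) and still bears on the sprung seat (seat down more than 0.15 mm), the hood is shut (slid at least 100 of its 104 mm), and the block still carries the other two plates (the load on it is over 1.5 N; two plates weigh 2 N, one 1 N) (distance between jaw_right_face and jaw_left_face between 0.01 and 0.012 m and value of joint seat above 0.00015 m and value of joint light_hood above 0.1 m and contact force between plate_rack and anything else above 1.5 N); the robot touches nothing.
It fails at once if the sprung seat is pressed down more than 5 mm (17.5 N): pressed too hard (value of joint seat above 0.005 m).
It fails at once if a plate thicker than 11 mm is forced between the jaws (jaw faces more than 12.8 mm apart) (distance between jaw_right_face and jaw_left_face above 0.0128 m).
It fails at once if the small brown bottle or the small beaker is pushed more than 30 mm away or tipped (distance of any of iodine_bottle, beaker_small from where it was at the start of the episode above 0.03 m or angle between any of iodine_bottle, beaker_small's own z axis and vertical above 0.5 rad).
It also fails if it takes over 72 s, if anything falls off the work surface, if the arm or the gripper's body presses on something with over 40 N, if the wrist force passes 120 N, or if a joint passes its speed limit or range.

## Robot

A 6-joint arm with a two-finger parallel gripper is mounted at the origin on a cart in front of the work surface, level with it; the furniture and walls round the work are solid. World frame = base frame: x ahead of the robot, y to its left, z up, the work surface at z = 0. Lengths are in m, angles in rad, forces in N, time in s.
With the tool pointing down it reaches from about 0.275 to 0.75 m from the base axis. Payload 10.2 kg.
Tool frame: the origin (TCP) lies on the centre line of the jaws, within the pads' length; the fingertips stand finger_overhang ahead of it and the grasp point (between the pads) is the TCP (finger_overhang is the distance from the TCP to the fingertips, in m); z points along the fingers, y is the direction in which the jaws open and shut (so a half turn about z gives the same grasp; the last joint's range is limited). The gripper opens to 88 mm and grips with 3 to 60 N. Pads are 18 mm wide; open, the fingers measure 123 mm over their backs; the gripper's body (75 mm by 187 mm) begins 45 mm behind the grasp point.
Start: joints at [0.921, 0.313, 1.498, -0, 1.331, -0.223], TCP at [0.217, 0.478, 0.232] pointing down, gripper open.
Joint ranges: [-2.94, 2.94], [-0.97, 2.17], [0.19, 2.56], [-1.23, 4.37], [0.02, 3.11], [-2.88, 2.88]. Speed limits (rad/s): [2.39, 2.39, 3.01, 3.14, 3.14, 3.14].

## Interface

Orientations are given as [roll, pitch, yaw] about the fixed x, y, z axes, in that order (R = Rz(yaw) Ry(pitch) Rx(roll)).
In Python, from station import reach, move_l, goto_joints, release, close_gripper, dwell, solve_ik, observe, capture, MotionError, sign_off, finger_overhang gives the robot as it stands. The module is installed in compiled form; this text tells all that it offers. Calls block until the motion is done:
- reach(position, orientation): joint-space move of the TCP to a pose.
- move_l(position, attitude=None, v=0.15): straight line of the TCP; attitude=None keeps the orientation; v is the mean speed in m/s.
- goto_joints(angles): joint-space move.
- release() and close_gripper(newtons=None): open the fingers fully, or close them until they stop; newtons is the grip in N (None keeps the last).
- dwell(seconds).
- solve_ik(position, orientation): joint angles nearest the present ones, or None.
- observe(): the state.
- capture(name): name is "scene" or "top" or "wrist"; returns a dict with "frame" (480x640x3 uint8, blue, green, red), "intrinsics" (3x3 intrinsics, pixels), "distortion" ([k1, k2, p1, p2, k3] as OpenCV has them; the pictures are not rectified), "xyz" and "orientation" of the camera in the world; the wrist camera has in their place "T_tool_cam" (4x4, takes a point from camera to tool coordinates, whose origin is the TCP and whose axes are the flange's). Camera axes: x right, y down, z forward; pixel columns grow to the right and rows downward; lengths in m; the calibration is good to about 2 mm. A picture is of the moment at which its call begins: read the wrist's pose just before it. There is no depth.
A pose or a line that the arm cannot do raises MotionError and nothing moves.
- sign_off(): hands the job in, once; it reports no verdict.
The state is a dict: "t": time; "q": joint angles; "joint_velocities": joint speeds; "joint_efforts": joint torques, N m; "tool_pos": TCP position; "ee_rot": TCP orientation; "contact_force": force on the tool from outside, world axes, zero at the start; "wrist_torque": the same for the moment, N m; "width": finger opening in m.
Only numpy, scipy, OpenCV 4.12 (cv2) and the standard library are available. Lean on these libraries where they do the work, as an engineer would, in place of code of your own. Each camera call takes 0.05 s, during which the arm holds its last target.

## Working session

There is one attempt and no reset: what is moved stays moved. The work goes in short steps, each a Python script; the robot and the scene stay as the last script left them, time stands still between calls to the robot, and variables do not carry over. Pictures are saved under pics/ and viewed, and the job is handed in when it is done.

```bash
mkdir -p pics; ls
python3 - <<'E'
from station import *
import cv2
s=observe();print(s, finger_overhang)
for n in ["scene","top","wrist"]:
    c=capture(n);cv2.imwrite(f"pics/{n}0.png",c["frame"]);print(n,{k:v for k,v in c.items() if k!="frame"})
E
```

```text
pics
{'t': 0.0, 'q': array([ 9.20628954e-01,  3.13423692e-01,  1.49840198e+00, -2.67968833e-05,
        1.33097446e+00, -2.23353761e-01]), 'joint_velocities': array([ 1.28546065e-03, -1.78895342e-03,  1.39209512e-03, -2.96486840e-04,
       -3.62038715e-05,  2.23496279e-04]), 'joint_efforts': array([-3.86991269e-04, -4.02208757e+01, -2.52269948e+01,  6.93796319e-02,
        3.52429063e-02, -5.81309200e-05]), 'tool_pos': array([0.21718234, 0.47770912, 0.23128774]), 'ee_rot': array([-3.14040940e+00, -2.42084221e-04,  2.71478528e+00]), 'contact_force': array([ 0.14723942, -0.36661864,  0.54675031]), 'wrist_torque': array([ 0.0077062 ,  0.00924934, -0.03761953]), 'width': 0.08832553405061318} 0.019
scene {'intrinsics': array([[521.72798907,   0.        , 312.9937517 ],
       [  0.        , 521.72798907, 235.79304508],
       [  0.        ,   0.        ,   1.        ]]), 'distortion': array([-0.09414962,  0.        ,  0.        ,  0.        ,  0.        ]), 'xyz': array([ 0.04911383, -0.45345655,  0.95205194]), 'orientation': array([-2.45548337,  0.01248737, -0.84539644])}
top {'intrinsi
[... 270 characters left out ...]
-0.00625672,  1.14928512]), 'orientation': array([-2.98817417,  0.016974  , -1.54457992])}
wrist {'intrinsics': array([[396.19465813,   0.        , 321.6777539 ],
       [  0.        , 396.19465813, 235.77841341],
       [  0.        ,   0.        ,   1.        ]]), 'distortion': array([0.0055806, 0.       , 0.       , 0.       , 0.       ]), 'T_tool_cam': array([[-8.15539955e-04, -9.56836802e-01, -2.90624620e-01,
         7.48118955e-02],
       [ 9.99999576e-01, -6.55937270e-04, -6.46589025e-04,
        -3.01715947e-04],
       [ 4.28048656e-04, -2.90625024e-01,  9.56836931e-01,
        -1.53211428e-01],
       [ 0.00000000e+00,  0.00000000e+00,  0.00000000e+00,
         1.00000000e+00]])}
```

View pics/top0.png

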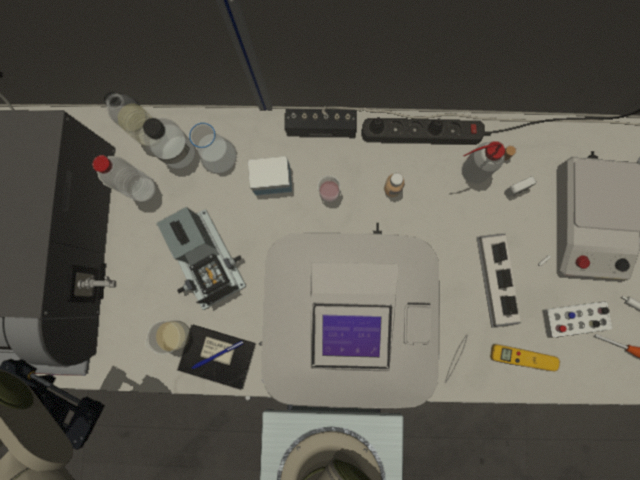

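View pics/scene0.png

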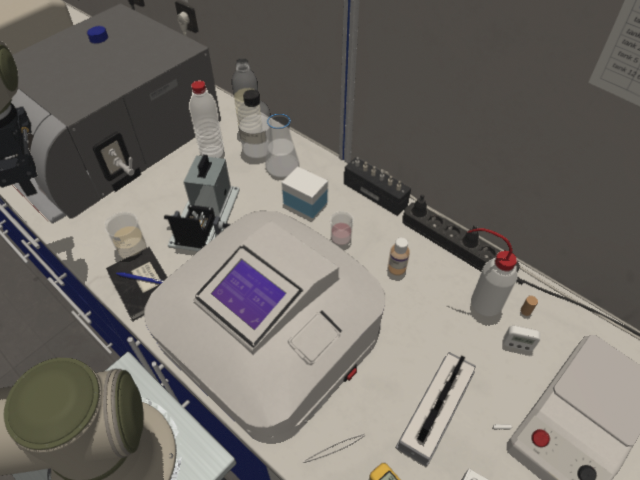

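View pics/wrist0.png

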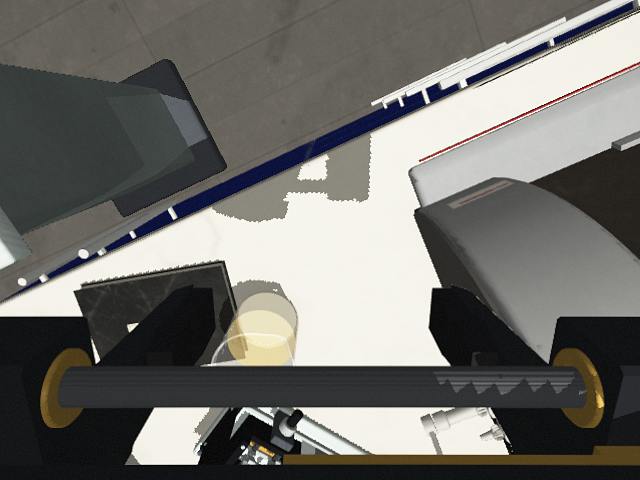

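Run:
```python
import cv2,numpy as np
t=cv2.imread("pics/top0.png")
a=cv2.resize(t[190:320,140:270],(600,600),interpolation=cv2.INTER_CUBIC)
cv2.imwrite("pics/topA.png",a)
b=cv2.resize(t[220:340,450:550],(500,600),interpolation=cv2.INTER_CUBIC)
cv2.imwrite("pics/topB.png",b)
s=cv2.imread("pics/scene0.png")
cv2.imwrite("pics/sA.png",cv2.resize(s[130:270,150:270],(600,700)[:2] if 0 else (514,600),interpolation=cv2.INTER_CUBIC))
cv2.imwrite("pics/sB.png",cv2.resize(s[340:470,380:500],(554,600),interpolation=cv2.INTER_CUBIC))
```

```text
(no output)
```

View pics/topA.png

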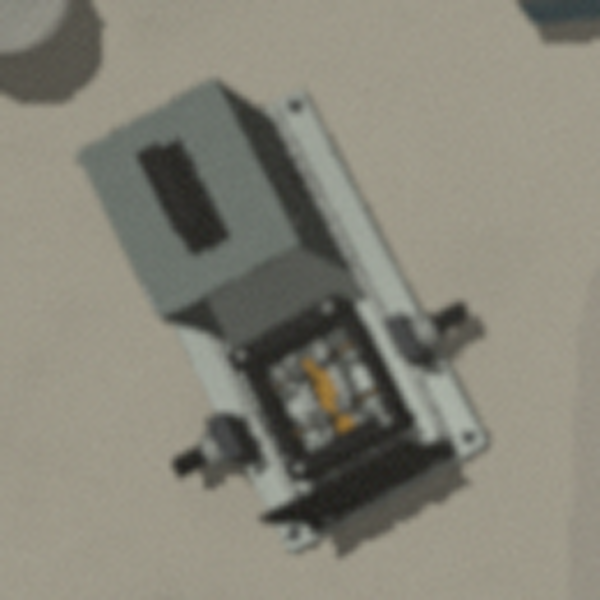

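View pics/topB.png

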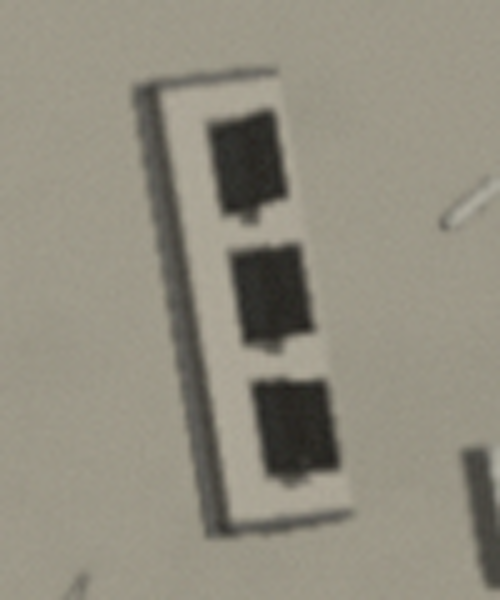

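View pics/sA.png

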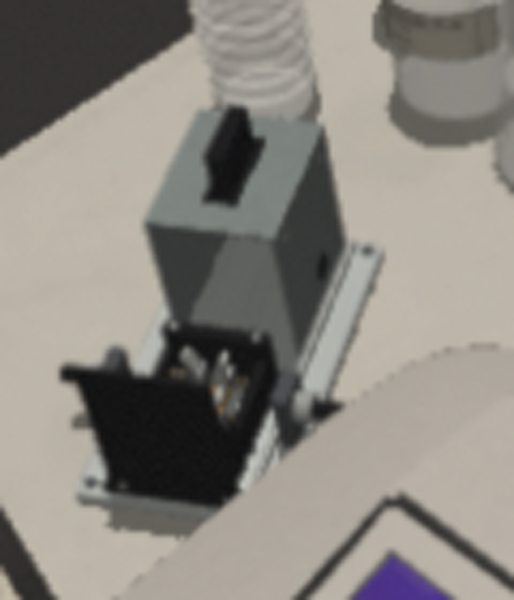

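View pics/sB.png

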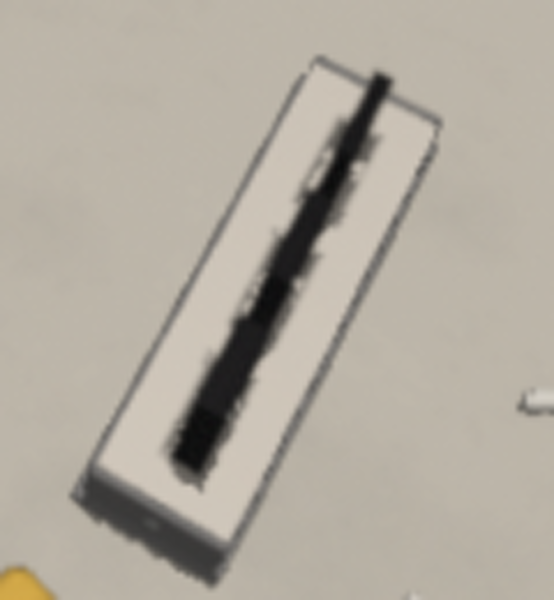

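```bash
cat > h.py <<'E'
from station import *
import numpy as np, cv2, json
from scipy.optimize import least_squares
from scipy.spatial.transform import Rotation as R
def cam_T(c,s=None):
    if "T_tool_cam" in c:
        T=np.eye(4);T[:3,:3]=R.from_euler("xyz",s["ee_rot"]).as_matrix();T[:3,3]=s["tool_pos"];return T@c["T_tool_cam"]
    T=np.eye(4);T[:3,:3]=R.from_euler("xyz",c["orientation"]).as_matrix();T[:3,3]=c["xyz"];return T
def proj(P,T,c):
    Ti=np.linalg.inv(T);rv=cv2.Rodrigues(Ti[:3,:3])[0]
    return cv2.projectPoints(np.asarray(P,float).reshape(-1,1,3),rv,Ti[:3,3],c["intrinsics"],c["distortion"])[0][:,0]
def toworld(p,L):
    L=np.atleast_2d(np.asarray(L,float));r=R.from_euler("z",p[2])
    return r.apply(L)+[p[0],p[1],0]
def unproj(uv,z,T,c):
    n=cv2.undistortPoints(np.array([[uv]],float),c["intrinsics"],c["distortion"])[0,0]
    d=T[:3,:3]@np.array([n[0],n[1],1]);o=T[:3,3];return o+d*(z-o[2])/d[2]
E
python3 - <<'E'
from h import *
top=capture("top");T=cam_T(top)
A=lambda u,v:(140+u/4.615-.39,190+v/4.615-.39)
B=lambda u,v:(450+u/5-.4,220+v/5-.4)
uvB=np.array([B(158,85),B(278,70),B(228,528),B(355,515)])
L=[[.107,.032,.03],[.107,-.032,.03],[-.107,.032,.03],[-.107,-.032,.03]]
f=lambda p:(proj(toworld(p,L),T,top)-uvB).ravel()
r=least_squares(f,[.4,-.4,0]);print("rack",r.x,r.fun.round(1))
# slot holes/plates tops check
S=[[-.06,0,.084],[0,0,.084],[.06,0,.084]];print(proj(toworld(r.x,S),T,top).round(1), toworld(r.x,S))
uvA=np.array([A(300,95),A(488,440),A(290,548),A(265,515),A(455,450),A(78,158),A(218,80),A(300,245),A(168,318)])
def f(p):
    h=p[3];L=[[.106,-.058,.01],[-.106,-.058,.01],[-.106,.058,.01]]
    H=[[h+.046,.0375,.109],[h+.046,-.0375,.109],[h-.046,-.0375,.109],[h-.046,.0375,.109]]
    P=proj(toworld(p,L+H),T,top)-uvA[[0,1,2,5,6,7,8]]
    return P.ravel()
r2=least_squares(f,[.45,.25,.5,.05]);print("holder",r2.x,r2.fun.round(1))
print("fin",proj(toworld(r2.x,[r2.x[3],0,.139]),T,top),A(185,195))
print("mouth",toworld(r2.x,[-.044,0,.05]),proj(toworld(r2.x,[-.044,0,.05]),T,top),A(335,390))
for n,uv,z in [("bottle cap",(397,179),.096),("beaker",(330,185),.06)]:print(n,unproj(uv,z,T,top))
for uv,z in [((268,300),.1),((440,300),.1),((440,238),.1),((270,238),.1)]:print(uv,unproj(uv,z,T,top))
np.save("p.npy",np.r_[r.x,r2.x])
s=capture("scene");Ts=cam_T(s)
print("scene", proj(toworld(r.x,S),Ts,s).round(), proj(toworld(r2.x,[[-.044,0,.05],[r2.x[3],0,.139]]),Ts,s).round())
# heights of analyzer via both views
E
```

```text
rack [ 0.46403302 -0.37592465  0.14054836] [-1.8 -2.1  1.3 -2.3 -0.9  2.6  1.5  1.7]
[[513.2 305. ]
 [508.7 277.4]
 [504.1 250.2]] [[ 0.40462466 -0.38432981  0.084     ]
 [ 0.46403302 -0.37592465  0.084     ]
 [ 0.52344138 -0.36751948  0.084     ]]
holder [0.49717694 0.31314201 0.54010898 0.05117525] [ 0.3 -2.5  0.8  0.3 -0.   1.4 -0.3 -0.6 -0.4 -0.3  0.8  0.1 -1.2  1.3]
fin [[176.16882836 230.85538747]] (179.6966738894908, 231.8635211267606)
mouth [[0.45944022 0.29051591 0.05      ]] [[207.64761145 273.0756037 ]] (212.1993824485374, 274.11704225352116)
bottle cap [ 0.67516856 -0.13011935  0.096     ]
beaker [0.66729835 0.01873495 0.06      ]
(268, 300) [0.40240167 0.1435288  0.1       ]
(440, 300) [ 0.41163917 -0.22247833  0.1       ]
(440, 238) [ 0.54478424 -0.2233326   0.1       ]
(270, 238) [0.53603668 0.14511763 0.1       ]
scene [[428. 417.]
 [443. 389.]
 [458. 363.]] [[196. 216.]
 [202. 160.]]
```

Run:
```python
from h import *
t=capture("top");T=cam_T(t);s=capture("scene");Ts=cam_T(s)
for a,b in [((391,308),(316,293)),((314,304),(248,247)),((398,264),(337,270)),((395,185),(400,243)),((94+0,0),(0,0))][:4]:
    def f(P):return np.r_[(proj(P,T,t)-a).ravel(),(proj(P,Ts,s)-b).ravel()]
    r=least_squares(f,[.5,0,.2]);print(a,r.x.round(3),r.fun.round(1))
```

```text
(391, 308) [ 0.404 -0.118  0.198] [ 5.  -6.  -6.8  1.3]
(314, 304) [0.401 0.037 0.202] [ 1.9 -2.3 -2.8  0.4]
(398, 264) [ 0.477 -0.12   0.195] [-0.4  0.5  0.6 -0.1]
(395, 185) [ 0.665 -0.129  0.099] [ 1.7 -1.9 -2.4  0.6]
```

Run:
```python
from h import *
t=capture("top");T=cam_T(t);s=capture("scene");Ts=cam_T(s)
for n,a,b in [("redcap",(102,163),(199,88)),("spout",(112,283),(133,170)),("flask rim",(203,135),(278,122)),("blackcap",(154,128),(251,98))]:
    def f(P):return np.r_[(proj(P,T,t)-a).ravel(),(proj(P,Ts,s)-b).ravel()]
    r=least_squares(f,[.5,.4,.2]);print(n,r.x.round(3),r.fun.round(1))
print("machine foot",unproj((103,320),0,T,t),unproj((112,250),0,T,t)); print("redbottle base",unproj((145,190),0,T,t))
p=np.load("p.npy")
for pos,yaw in [((.46,.29,.32),.54),((.46,.29,.32),.54-np.pi),((.54,.34,.14),.54),((.54,.34,.14),.54-np.pi),((.45,.285,.08),.54),((.46,-.376,.2),.14),((.40,-.385,.08),.14),((.52,-.37,.36),.14)]:
    print(pos,yaw,solve_ik(pos,[np.pi,0,yaw]))
```

```text
redcap [0.667 0.481 0.206] [-0.  0.  0. -0.]
spout [0.432 0.486 0.097] [ 0.9 -1.3 -1.8  0.1]
flask rim [0.75  0.295 0.146] [-0.2  0.3  0.4 -0.1]
blackcap [0.758 0.396 0.166] [-0.1  0.1  0.2 -0. ]
machine foot [0.34474667 0.5478729  0.        ] [0.51147595 0.54096601 0.        ]
redbottle base [0.66096357 0.47227845 0.        ]
(0.46, 0.29, 0.32) 0.54 [ 3.46960904e-01  3.10899125e-01  1.27345292e+00 -4.44089210e-16
  1.55724061e+00  1.37775723e+00]
(0.46, 0.29, 0.32) -2.601592653589793 [ 0.3469609   0.31089913  1.27345292  0.          1.55724061 -1.76383542]
(0.54, 0.34, 0.14) 0.54 [ 3.78643730e-01  6.37297955e-01  1.24587500e+00 -4.44089210e-16
  1.25841970e+00  1.40944006e+00]
(0.54, 0.34, 0.14) -2.601592653589793 [ 0.37864373  0.63729795  1.245875    0.          1.2584197  -1.7321526 ]
(0.45, 0.285, 0.08) 0.54 [ 3.44457522e-01  4.98677726e-01  1.65699228e+00 -4.44089210e-16
  9.85922645e-01  1.37525385e+00]
(0.46, -0.376, 0.2) 0.14 [-8.82280451e-01  4.89411350e-01  1.32545980e+00 -4.44089210e-16
  1.32672150e+00  5.48515876e-01]
(0.4, -0.385, 0.08) 0.14 [-9.77336926e-01  5.40373421e-01  1.58631822e+00 -4.44089210e-16
  1.01490102e+00  4.53459400e-01]
(0.52, -0.37, 0.36) 0.14 [-8.01683071e-01  5.51813055e-01  8.21577615e-01 -4.44089210e-16
  1.76820198e+00  6.29113256e-01]
```

Run:
```python
from h import *
reach([.46,.29,.28],[np.pi,0,.54]);s=observe();print(s["t"],s["tool_pos"],s["ee_rot"])
c=capture("wrist");cv2.imwrite("pics/w1.png",c["frame"])
p=np.load("p.npy")[3:];T=cam_T(c,s)
print("mouth",proj(toworld(p,[-.044,0,.05]),T,c),"corners",proj(toworld(p,[[.106,-.058,.01],[-.106,-.058,.01],[-.106,.058,.01]]),T,c),"fin",proj(toworld(p,[p[3],0,.139]),T,c))
```

```text
1.875 [0.45964361 0.2904025  0.27991967] [-3.14142219e+00  1.75086201e-04  5.41779255e-01]
mouth [[321.10805063 195.24967882]] corners [[381.3541785   33.87630439]
 [372.81402127 242.85450498]
 [269.47883383 242.75909346]] fin [[320.94482382  84.98778597]]
```

View pics/w1.png

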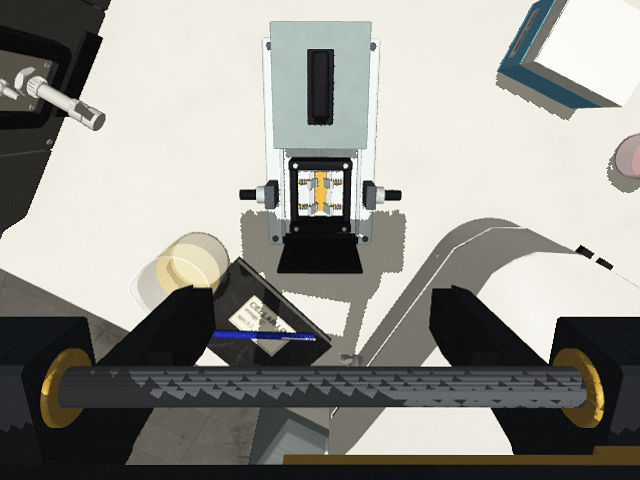

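Run:
```python
import cv2
t=cv2.imread("pics/w1.png")
cv2.imwrite("pics/w1a.png",cv2.resize(t[140:280,230:410],(720,560),interpolation=cv2.INTER_CUBIC))
cv2.imwrite("pics/w1b.png",cv2.resize(t[10:160,230:410],(720,600),interpolation=cv2.INTER_CUBIC))
```

```text
(no output)
```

View pics/w1a.png

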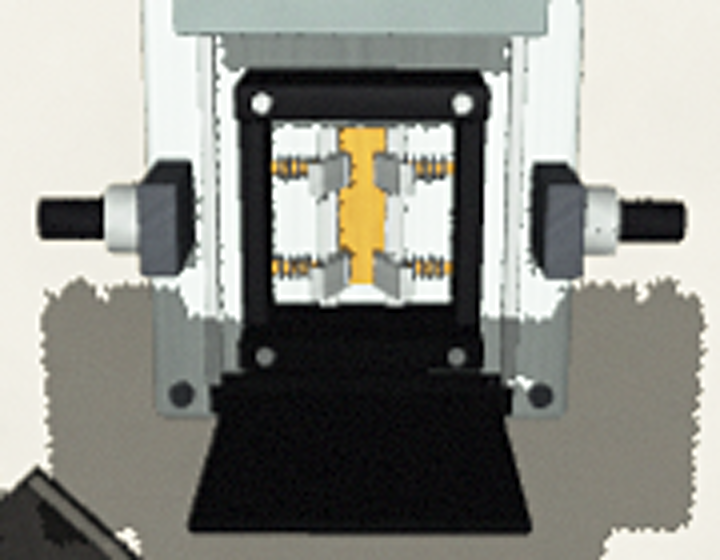

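View pics/w1b.png

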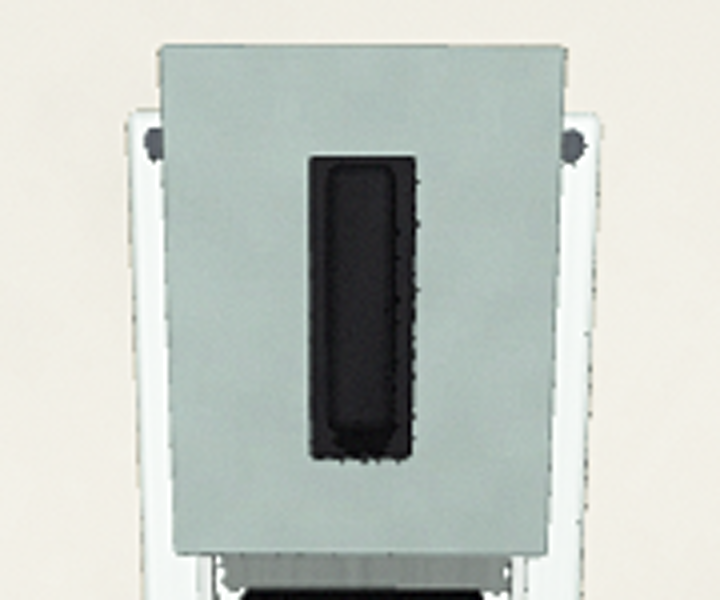

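Run:
```python
from h import *
s=observe();c=capture("wrist");T=cam_T(c,s)
a=lambda u,v:(230+u/4-.375,140+v/4-.375)
b=lambda u,v:(230+u/4-.375,10+v/4-.375)
uv=np.array([b(128,113),b(600,113),a(567,412),a(155,412),b(160,45),b(567,45),b(548,552),b(175,553)])
def f(p):
    h=p[3];L=[[.106,.058,.01],[.106,-.058,.01],[-.106,-.058,.01],[-.106,.058,.01]]
    H=[[h+.046,.0375,.109],[h+.046,-.0375,.109],[h-.046,-.0375,.109],[h-.046,.0375,.109]]
    return (proj(toworld(p,L+H),T,c)-uv).ravel()
r=least_squares(f,np.load("p.npy")[3:]);p=r.x;print(p,r.fun.round(1))
for n,P in [("mouth corners",[[-.044+.027,0,.05],[-.044-.027,0,.05]]),("fin",[p[3],0,.124]),("fin top",[[p[3]+.022,0,.139],[p[3]-.022,0,.139]]),("block y",[[-.044,0.0,.05]])]:
    print(n,proj(toworld(p,P),T,c))
print(a(360,200),b(360,300), "world mouth",toworld(p,[-.044,0,.05]))
# fin top & mouth ends direct
q=np.load("p.npy");q[3:]=p;np.save("p.npy",q)
for uv,z in [(a(361,123),.05),(a(361,305),.05),(b(361,165),.139),(b(361,430),.139)]:
    w=unproj(uv,z,T,c);d=R.from_euler("z",-p[2]).apply(w-[p[0],p[1],0]);print(d)
```

```text
[0.49474364 0.31281412 0.53753928 0.05377436] [-0.9 -1.7  1.1 -1.3  0.4  2.3  0.2  1.9 -0.5 -0.9  0.1 -0.5  0.2  1.1
 -0.2  0.5]
mouth corners [[320.2085311  169.8591026 ]
 [320.07355469 224.03287869]]
fin [[320.05783135  85.93725258]]
fin top [[320.04116624  49.72740167]
 [319.89467786 117.52249994]]
block y [[320.13971075 197.4977388 ]]
(319.625, 189.625) (319.625, 84.625) world mouth [[0.45694891 0.29028507 0.05      ]]
[-0.01749504  0.00031975  0.05      ]
[-0.06258389  0.00021797  0.05      ]
[7.50633682e-02 1.11090674e-04 1.39000000e-01]
[3.20448034e-02 1.45993437e-05 1.39000000e-01]
```

Run:
```python
from h import *
move_l([.46,.29,.36],v=.3)
reach([.462,-.377,.36],[np.pi,0,.14])
move_l([.462,-.377,.25],v=.25)
s=observe();print(s["t"],s["tool_pos"],s["ee_rot"])
c=capture("wrist");cv2.imwrite("pics/w2.png",c["frame"])
p=np.load("p.npy");T=cam_T(c,s)
print(proj(toworld(p,[[-.06,0,.084],[0,0,.084],[.06,0,.084]]),T,c))
```

```text
5.3583 [ 0.46251529 -0.37711649  0.25145037] [ 3.13993247e+00 -1.07343003e-03  1.40519497e-01]
[[319.78777711 275.4247848 ]
 [319.62617051 208.24577486]
 [319.44559499 133.49255153]]
```

View pics/w2.png

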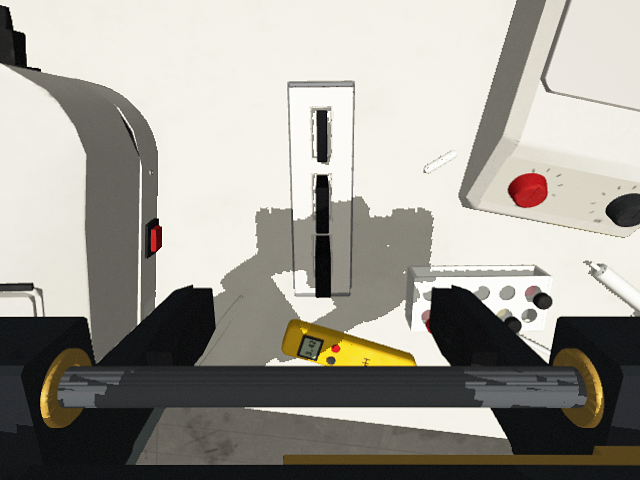

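Run:
```python
import cv2
t=cv2.imread("pics/w2.png")
cv2.imwrite("pics/w2a.png",cv2.resize(t[75:305,260:380],None,fx=5,fy=5,interpolation=cv2.INTER_CUBIC)[:600])
cv2.imwrite("pics/w2b.png",cv2.resize(t[75:305,260:380],None,fx=5,fy=5,interpolation=cv2.INTER_CUBIC)[550:])
```

```text
(no output)
```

View pics/w2a.png

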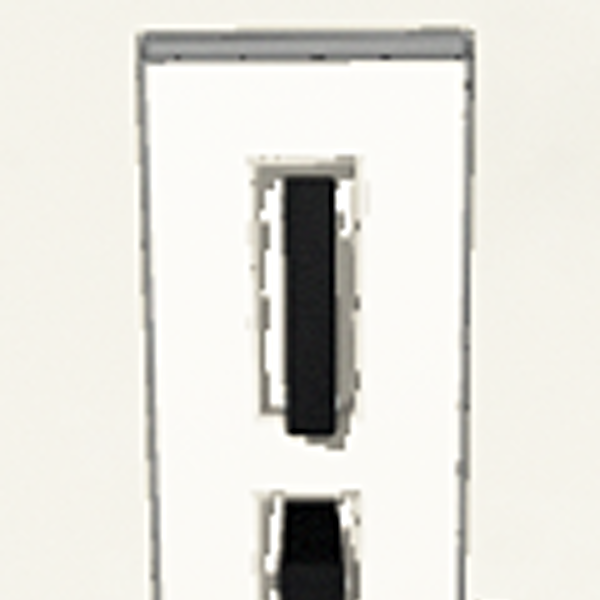

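View pics/w2b.png

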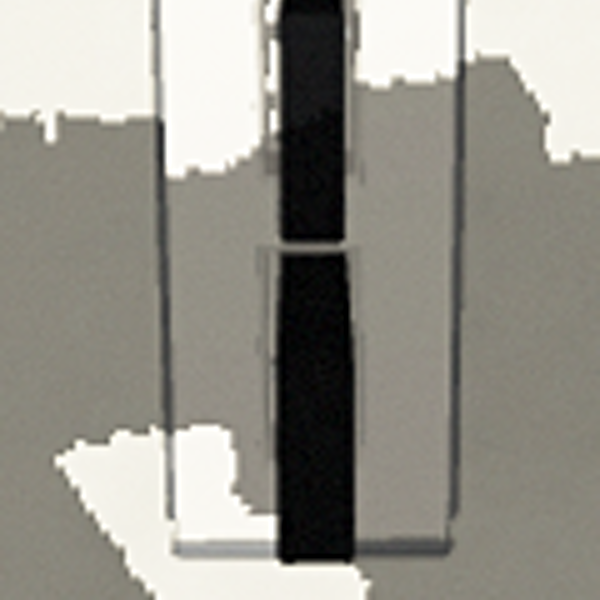

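Run:
```python
from h import *
s=observe();c=capture("wrist");T=cam_T(c,s);p=np.load("p.npy")
a=lambda u,v:(260+u/5-.4,75+v/5-.4)
for n,u1,u2,v1,v2 in [("far",287,334,178,433),("mid",280,344,565,790),("near",277,354,0,1110)]:
    e=[unproj(a(u1,v2),.084,T,c),unproj(a(u2,v2),.084,T,c),unproj(a((u1+u2)/2,v1),.084,T,c),unproj(a((u1+u2)/2,v2),.084,T,c)]
    print(n,"th",np.linalg.norm(e[0]-e[1]),"len",np.linalg.norm(e[2]-e[3]),"ctr",(e[2]+e[3])/2,"yaw",np.arctan2(*(e[2]-e[3])[[1,0]]))
# rack outline top: fit foot corners z?
for n,uv,z in [("TL",(148,60),.03),("TR",(468,60),.03),("BL",(172,1092),.03),("BR",(448,1092),.03)]:print(n,unproj(a(*uv),z,T,c))
print(toworld(p,[[-.06,0,.084],[0,0,.084],[.06,0,.084]]))
```

```text
far th 0.007537524664776915 len 0.03895381009331239 ctr [ 0.52189852 -0.36997642  0.084     ] yaw 0.13962107610111693
mid th 0.010825213819162117 len 0.03835004348797147 ctr [ 0.46253544 -0.37857098  0.084     ] yaw 0.13984112636169038
near th 0.013691162579011684 len 0.1835057942064862 ctr [ 0.4757532  -0.37729111  0.084     ] yaw 0.1403562868258506
TL [ 0.55761468 -0.3359809   0.03      ]
TR [ 0.56553502 -0.39226468  0.03      ]
BL [ 0.35929035 -0.36403783  0.03      ]
BR [ 0.36716482 -0.42064519  0.03      ]
[[ 0.40462466 -0.38432981  0.084     ]
 [ 0.46403302 -0.37592465  0.084     ]
 [ 0.52344138 -0.36751948  0.084     ]]
```

Run:
```python
from h import *
o=[np.pi,0,.14]
move_l([.4625,-.3786,.13],o,v=.2)
move_l([.4625,-.3786,.072],o,v=.1)
s0=observe();close_gripper(6);dwell(.2)
s=observe();print(s["t"],s["width"],s["tool_pos"],s["contact_force"]-s0["contact_force"],s0["contact_force"])
c=capture("wrist");cv2.imwrite("pics/w3.png",c["frame"])
```

```text
8.2917 0.010995600559959526 [ 0.46249651 -0.37860889  0.07201912] [0.2487917  0.44475873 0.49377863] [-0.24004194 -0.18237365 -0.29353026]
```

View pics/w3.png

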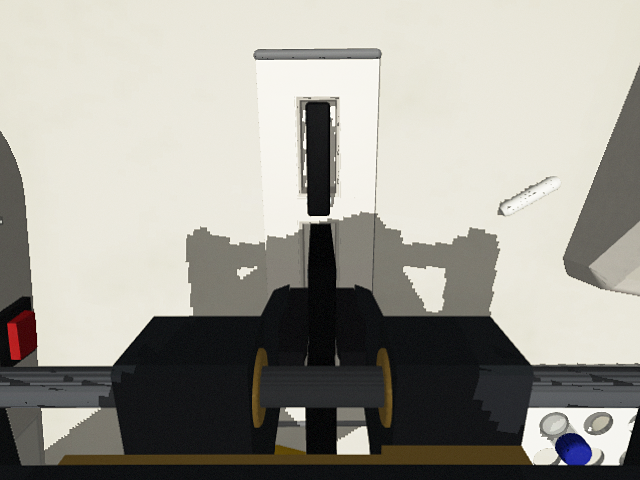

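Run:
```python
from h import *
p=np.load("p.npy")[3:]
close_gripper(40)
x,y,_=observe()["tool_pos"]
move_l([x,y,.17],v=.12)
move_l([x,y,.36],v=.3)
s=observe();print(s["t"],s["width"],s["contact_force"])
m=toworld(p,[-.044,0,0])[0];o=[np.pi,0,p[2]]
reach([m[0],m[1],.34],o)
move_l([m[0],m[1],.15],o,v=.2)
dwell(.2);s=observe();print(s["t"],s["width"],s["tool_pos"],s["ee_rot"],s["contact_force"])
for n in ["wrist","top","scene"]:
    c=capture(n);cv2.imwrite(f"pics/{n}4.png",c["frame"])
```

```text
10.3083 0.01014633141826042 [ 0.64932508  0.67036009 -1.48723897]
13.9917 0.01007213400329686 [0.45724507 0.29039051 0.1507496 ] [ 3.14132444e+00 -1.37377800e-03  5.37577203e-01] [ 0.17380868 -0.59008602 -1.4930187 ]
```

View pics/wrist4.png

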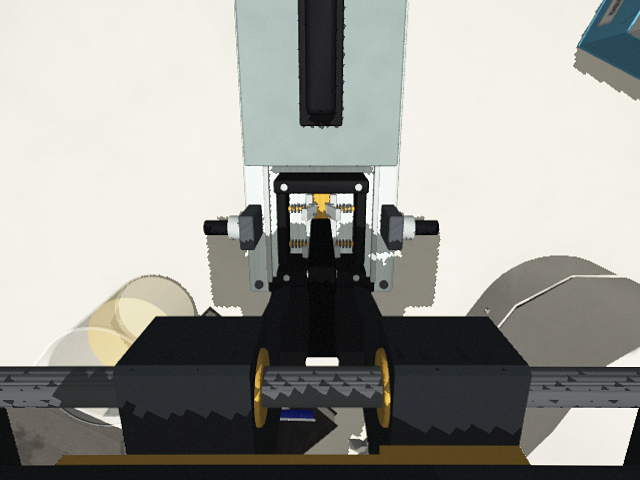

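View pics/scene4.png

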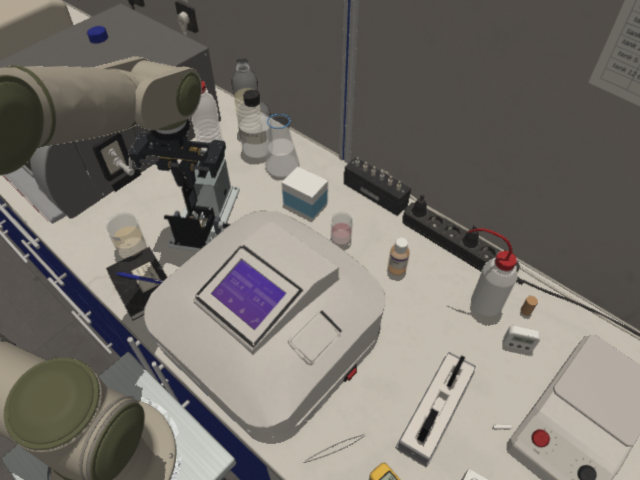

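```bash
cat > desc.py <<'E'
from h import *
p=np.load("p.npy")[3:];m=toworld(p,[-.044,0,0])[0]
def step(z,v=.02):
    move_l([m[0],m[1],z],v=v);dwell(.05)
    s=observe();f=s["contact_force"];print(f"{s['t']:.2f} cmd {z*1e3:.1f} act {s['tool_pos'][2]*1e3:.2f} F {f.round(1)} w {s['width']*1e3:.2f}");return s["tool_pos"][2],f
E
python3 - <<'E'
from desc import *
step(.118,.06)
z=.118
while z>.0935:
    z-=.002;a,f=step(z,.025)
    if f[2]>20 or np.hypot(f[0],f[1])>8: print("guard");break
E
```

```text
14.88 cmd 118.0 act 118.27 F [-0.1  0.2  0.1] w 9.99
15.18 cmd 116.0 act 116.08 F [-0.2  0.  -0.5] w 10.15
15.47 cmd 114.0 act 113.96 F [-0.1 -0.5 -1.8] w 10.23
15.78 cmd 112.0 act 111.93 F [ 0.2  0.9 -1.2] w 10.09
16.07 cmd 110.0 act 109.95 F [ 0.4 -0.7 -1.2] w 10.45
16.38 cmd 108.0 act 107.98 F [ 0.8  0.5 -1.2] w 10.18
16.68 cmd 106.0 act 106.10 F [ 0.1 -0.4  0.1] w 10.09
16.98 cmd 104.0 act 104.34 F [-0.2 -0.6  3.7] w 10.18
17.27 cmd 102.0 act 102.38 F [0.6 0.9 4.9] w 9.90
17.57 cmd 100.0 act 99.83 F [0.5 0.4 1.2] w 10.00
17.88 cmd 98.0 act 97.68 F [0.8 0.4 0.4] w 10.25
18.18 cmd 96.0 act 95.78 F [ 0.4  0.3 -0.9] w 9.89
18.48 cmd 94.0 act 93.83 F [ 1.7 -0.4  0.6] w 10.06
18.77 cmd 92.0 act 91.85 F [ 0.4  1.  -0.8] w 10.37
```

Run:
```python
from desc import *
z=.092
while z>.0755:
    z-=.0006;move_l([m[0],m[1],z],v=.02);fs=[]
    for i in range(3): dwell(.03);s=observe();fs.append(s["contact_force"][2])
    F=np.mean(fs);print(f"{s['t']:.2f} {z*1e3:.1f} act {s['tool_pos'][2]*1e3:.2f} F {F:.1f}")
    if F>8.5: break
```

```text
19.12 91.4 act 91.44 F 1.6
19.48 90.8 act 90.85 F 2.6
19.82 90.2 act 90.15 F 2.4
20.18 89.6 act 89.53 F 2.2
20.52 89.0 act 88.97 F 1.6
20.88 88.4 act 88.37 F 1.5
21.23 87.8 act 87.74 F 2.0
21.57 87.2 act 87.15 F 1.9
21.93 86.6 act 86.54 F 2.4
22.27 86.0 act 85.97 F 2.1
22.62 85.4 act 85.35 F 1.9
22.98 84.8 act 84.77 F 2.1
23.32 84.2 act 84.16 F 1.7
23.68 83.6 act 83.55 F 1.9
24.02 83.0 act 82.96 F 2.3
24.38 82.4 act 82.36 F 1.7
24.73 81.8 act 81.76 F 1.8
25.07 81.2 act 81.15 F 2.5
25.43 80.6 act 80.64 F 2.9
25.77 80.0 act 80.16 F 4.3
26.12 79.4 act 79.70 F 6.1
26.48 78.8 act 79.24 F 7.8
26.82 78.2 act 78.83 F 8.8
```

Run:
```python
from desc import *
step(.0774);dwell(.15);step(.0774)
release();dwell(.2);s=observe();print(s["t"],s["width"],s["contact_force"])
move_l([m[0],m[1],.16],v=.15)
move_l([m[0],m[1],.24],v=.25)
s=observe();c=capture("wrist");cv2.imwrite("pics/w5.png",c["frame"]);print(s["t"])
```

```text
27.12 cmd 77.4 act 78.20 F [-1.  -0.4 10.1] w 10.28
27.57 cmd 77.4 act 78.21 F [-1.6  0.6 10.6] w 10.08
28.9833 0.08817149381108032 [-0.5695585  -0.30959278 -0.39733879]
30.15
```

View pics/w5.png

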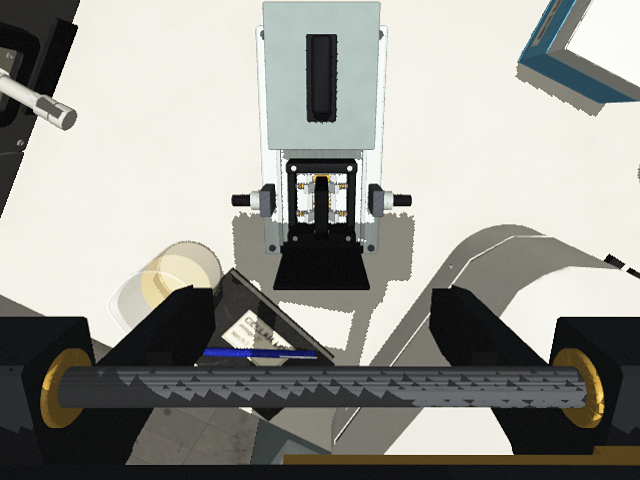

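Run:
```python
from h import *
p=np.load("p.npy")[3:];o=[np.pi,0,p[2]]
g=lambda x,z:toworld(p,[x,0,z])[0]
move_l(g(.0536,.22),o,v=.2)
move_l(g(.0536,.134),o,v=.1)
close_gripper(15);dwell(.1);s=observe();print(s["t"],s["width"],s["tool_pos"],s["contact_force"])
ax=R.from_euler("z",p[2]).apply([1,0,0])
for x in [.03,.0,-.025,-.04,-.046,-.049,-.051]:
    move_l(g(x,.134),o,v=.06);s=observe();f=s["contact_force"];print(x,s["t"],f.round(1),"along",(f@ax).round(1),"w",s["width"],R.from_euler("z",-p[2]).apply(s["tool_pos"]-[p[0],p[1],0])[:2])
    if f@ax>20: print("guard");break
```

```text
33.2583 0.00034363373590558043 [0.54077122 0.34027113 0.13399336] [0.07341589 0.40990882 0.09555416]
0.03 33.8 [0.5 0.7 0.1] along 0.8 w 0.0005745712075122576 [ 3.02040881e-02 -3.30534953e-05]
0.0 34.45 [-0.7  0.7  0.1] along -0.3 w 0.0006149515983463384 [ 3.04678791e-04 -6.38663103e-05]
-0.025 35.0167 [-0.   0.8  0. ] along 0.4 w 0.0001174567972944292 [-2.47373470e-02 -6.45147797e-05]
-0.04 35.4167 [-0.5  0.5  0.6] along -0.2 w 0.0002857500831328995 [-3.98422797e-02 -3.62860612e-05]
-0.046 35.6667 [ 0.6  1.2 -0.4] along 1.1 w 0.0005335891119075919 [-4.59106488e-02 -1.37345570e-05]
-0.049 35.9167 [0.6 0.2 0. ] along 0.6 w 0.00036470457664090997 [-4.89863826e-02  8.64817971e-07]
-0.051 36.1667 [-0.2 -0.3  0.4] along -0.4 w 0.0005712911537573775 [-5.10503844e-02 -4.69275838e-06]
```

Run:
```python
from h import *
p=np.load("p.npy")[3:]
for n in ["wrist","top","scene"]:
    s=observe();c=capture(n);cv2.imwrite(f"pics/{n}6.png",c["frame"])
    T=cam_T(c,s);print(n,proj(toworld(p,[[.0536,0,.139],[-.044,0,.05]]),T,c))
t=cv2.imread("pics/scene6.png");cv2.imwrite("pics/s6a.png",cv2.resize(t[100:270,110:280],(600,600),interpolation=cv2.INTER_CUBIC))
```

```text
wrist [[320.0701821   23.1657861 ]
 [320.98349828 229.3831225 ]]
top [[175.78676666 230.97884815]
 [207.68048909 274.17941382]]
scene [[201.5826422  160.13051676]
 [194.83399288 216.78531712]]
```

View pics/wrist6.png

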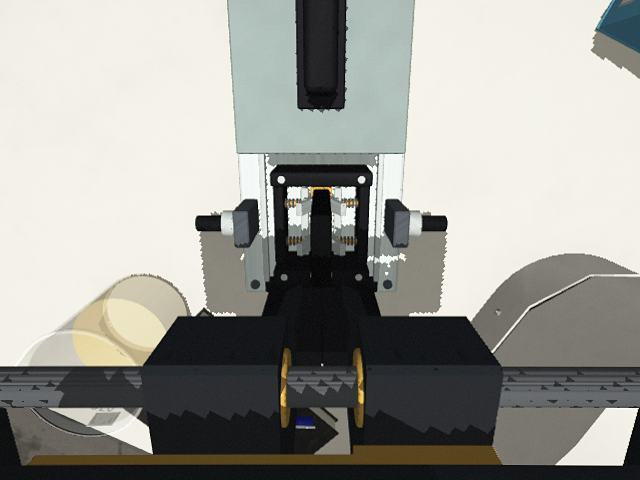

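View pics/s6a.png

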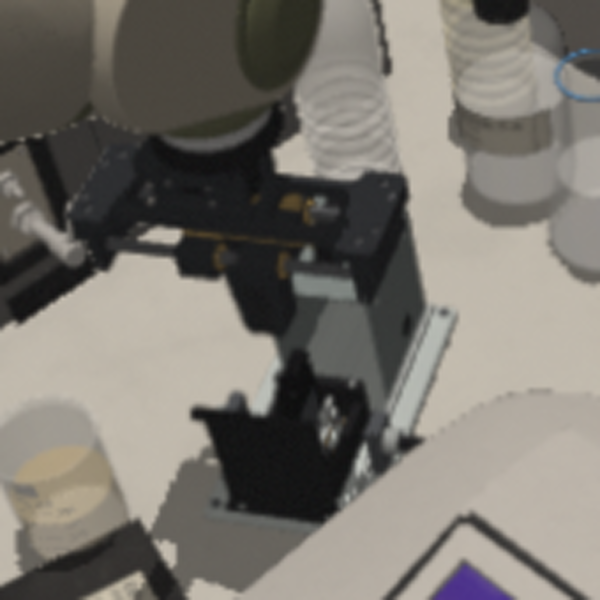

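Run:
```python
from h import *
p=np.load("p.npy")[3:]
s=observe();c=capture("wrist");T=cam_T(c,s)
H=lambda w:R.from_euler("z",-p[2]).apply(w-[p[0],p[1],0]).round(4)
for uv,z in [((320,108),.109),((320,97),.139),((320,153),.109),((299,108),.109),((344,108),.109),((304,90),.139),((339,90),.139)]: print(uv,H(unproj(uv,z,T,c)))
img=c["frame"];cv2.imwrite("pics/w6z.png",cv2.resize(img[0:180,220:420],(666,600),interpolation=cv2.INTER_CUBIC))
# triangulate fin top with scene/top at start
t=cv2.imread("pics/scene0.png");cv2.imwrite("pics/s0f.png",cv2.resize(t[140:210,170:250],(686,600),interpolation=cv2.INTER_CUBIC))
sc=capture("scene");Ts=cam_T(sc)
print(proj(toworld(p,[[.0756,0,.139],[.0316,0,.139],[.0316,0,.109],[.0756,0,.109]]),Ts,sc))
```

```text
(320, 108) [0.0271 0.0002 0.109 ]
(320, 97) [3.03e-02 1.00e-04 1.39e-01]
(320, 153) [0.0082 0.0002 0.109 ]
(299, 108) [0.0271 0.0092 0.109 ]
(344, 108) [ 0.0271 -0.0101  0.109 ]
(304, 90) [0.0326 0.0057 0.139 ]
(339, 90) [ 0.0326 -0.0066  0.139 ]
[[204.60783315 153.82552557]
 [198.49107769 166.58484489]
 [200.78265033 176.03528759]
 [206.72907282 163.29181312]]
```

View pics/w6z.png

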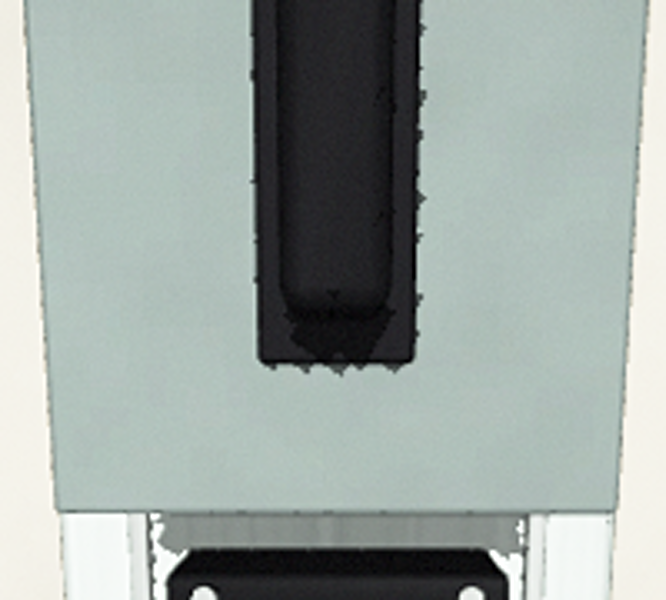

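View pics/s0f.png

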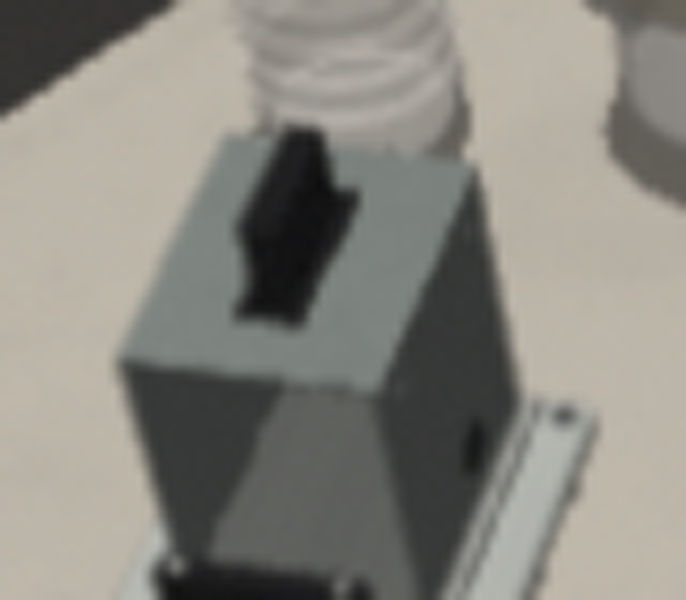

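Run:
```python
from h import *
p=np.load("p.npy")[3:];o=[np.pi,0,p[2]]
g=lambda x,z:toworld(p,[x,0,z])[0]
s=observe();move_l(g(-.051,.165),o,v=.15)
release();print(observe()["t"],observe()["width"])
move_l(g(.0525,.165),o,v=.2)
move_l(g(.0525,.1305),o,v=.1)
s=observe();c=capture("wrist");cv2.imwrite("pics/w7.png",c["frame"]);print(s["t"],s["tool_pos"],s["contact_force"])
```

```text
38.1 0.0879819751998604
39.2583 [0.53978018 0.33962445 0.13099816] [0.43280884 0.1221562  1.12993798]
```

View pics/w7.png

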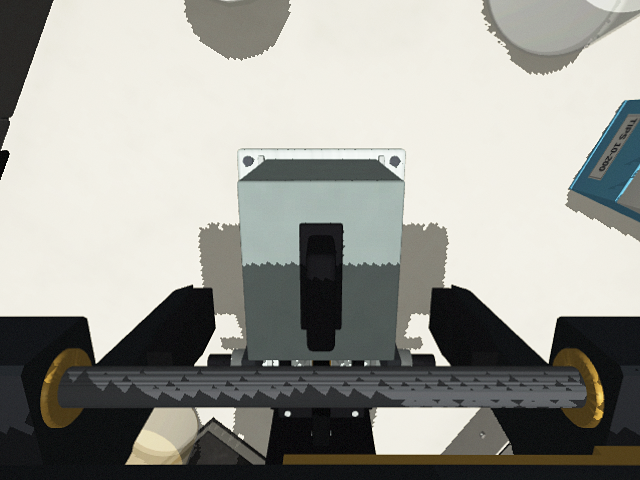

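Run:
```python
from h import *
close_gripper(20)
for i in range(3):
    s=observe();print(s["t"],s["width"],s["contact_force"].round(1));dwell(.1)
c=capture("wrist");cv2.imwrite("pics/w8.png",c["frame"])
```

```text
40.4667 0.011021327479656453 [-1.4  2.3  0.8]
40.5667 0.010941018586783405 [-1.6  3.2  0. ]
40.6667 0.010837544860596465 [-1.   3.5  1.1]
```

View pics/w8.png

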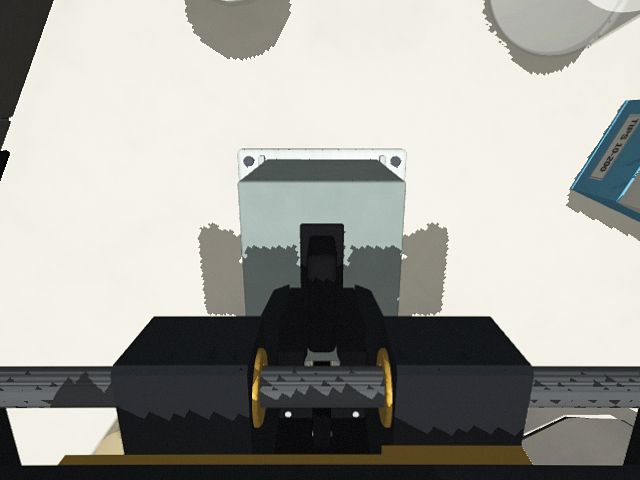

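Run:
```python
from h import *
p=np.load("p.npy")[3:];o=[np.pi,0,p[2]]
s=observe();x0=R.from_euler("z",-p[2]).apply(s["tool_pos"]-[p[0],p[1],0])[0];z=s["tool_pos"][2];print(x0,z)
g=lambda x,z:toworld(p,[x,0,z])[0]
ax=R.from_euler("z",p[2]).apply([1,0,0])
for x in [.035,.0,-.035,-.045,-.048,-.05,-.0515,-.053]:
    move_l(g(x,.131),o,v=.06);dwell(.05);s=observe();f=s["contact_force"];print(x,round(s["t"],2),f.round(1),"along",(f@ax).round(1),"w",round(s["width"],4),R.from_euler("z",-p[2]).apply(s["tool_pos"]-[p[0],p[1],0])[:2].round(4))
    if s["width"]<.008 or f@ax>14: print("guard");break
c=capture("wrist");cv2.imwrite("pics/w9.png",c["frame"])
c=capture("scene");cv2.imwrite("pics/s9.png",cv2.resize(c["frame"][100:270,110:280],(600,600),interpolation=cv2.INTER_CUBIC))
```

```text
0.05250377940097162 0.1305200292286224
0.035 41.31 [-5.   4.1 -1.7] along -2.2 w 0.011 [0.0345 0.0003]
0.0 42.09 [-4.6  3.7 -2.6] along -2.1 w 0.011 [-0.0005  0.0003]
-0.035 42.88 [-4.3  3.5 -2.7] along -1.9 w 0.0109 [-0.0355  0.0003]
-0.045 43.24 [-4.6  4.6 -3.5] along -1.6 w 0.0109 [-0.0456  0.0003]
-0.048 43.54 [-3.6  5.9 -3.8] along -0.1 w 0.011 [-0.0483  0.0003]
-0.05 43.84 [-2.2  5.5 -4.5] along 0.9 w 0.0108 [-0.0501  0.0003]
-0.0515 44.14 [-1.2  6.3 -5.2] along 2.2 w 0.0107 [-0.0513  0.0003]
-0.053 44.44 [ 4.9 11.6 -9.4] along 10.2 w 0.0106 [-0.0516  0.0002]
```

View pics/w9.png

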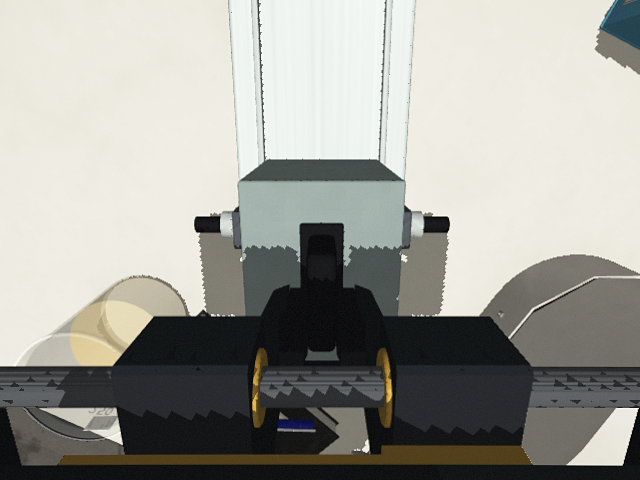

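View pics/s9.png

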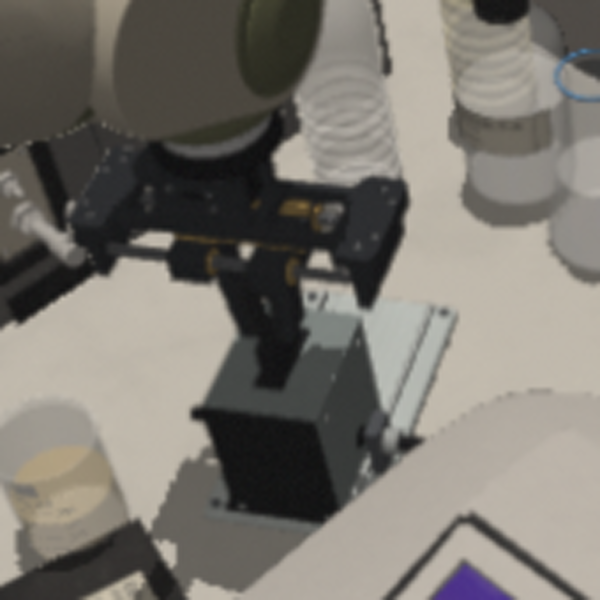

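Run:
```python
from h import *
p=np.load("p.npy")[3:];o=[np.pi,0,p[2]]
release();dwell(.1)
g=lambda x,z:toworld(p,[x,0,z])[0]
move_l(g(-.0515,.2),o,v=.12);move_l(g(-.0515,.27),o,v=.2)
s=observe();print(s["t"],s["width"],s["contact_force"])
c=capture("wrist");cv2.imwrite("pics/w10.png",c["frame"]);T=cam_T(c,s)
print(proj(toworld(p,[[-.05-.022,0,.139],[-.05+.022,0,.139]]),T,c))
c=capture("top");cv2.imwrite("pics/t10.png",c["frame"])
```

```text
47.0667 0.08822874462381713 [ 0.03225095 -0.01982147  0.03308852]
[[321.28466235 247.03854242]
 [321.21541317 189.1333554 ]]
```

View pics/w10.png

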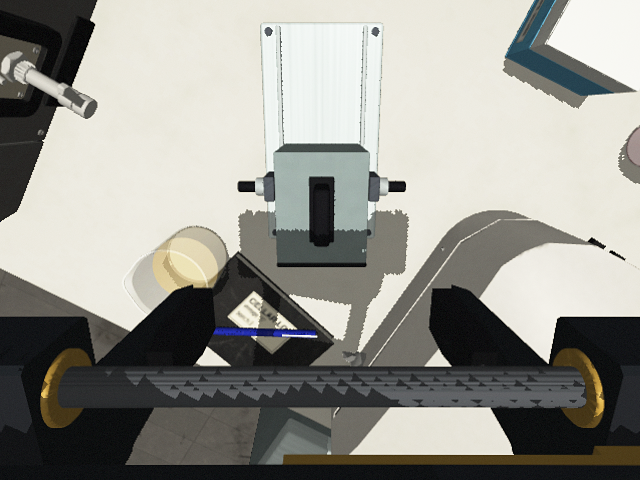

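View pics/t10.png

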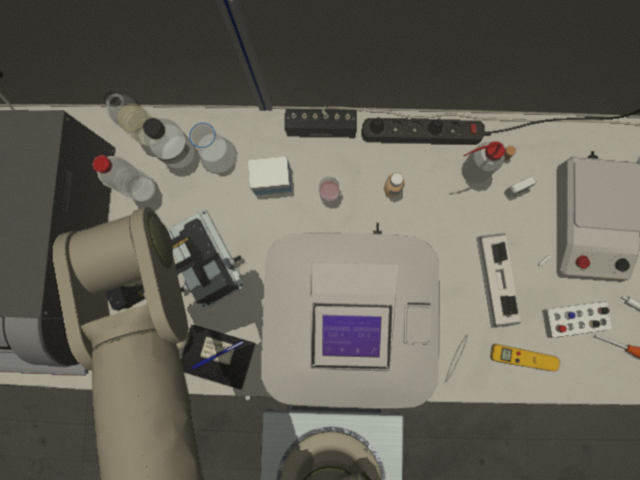

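The wrist picture shows the fin top at rows 187 to 246, against a predicted 189 to 247, so the hood is shut against the baffle. In the top picture both remaining plates stand in the block, at (500,252) and (508,305). The beaker (330,190) and the bottle (395,185) are where they started.

```bash
python3 -c "
from station import *
sign_off();print(observe()['t'])"
```

```text
the job is handed in; nothing more can be done
the job is handed in; nothing more can be done
```

The 11 mm plate is in the cell holder, pressed onto the sprung seat, and the light hood is shut over it. I handed the job in soon after the 47.1 s mark; `sign_off()` gives no verdict.

- **Finding the plate:** I pinched only the middle plate. It read 11.0 mm at 6 N, and the wrist picture put it at about 10.8 mm thick, between its two neighbours, so I left the others untouched.
- **Placing it:** The jaws took up to about 5 N to push apart, then 2 to 3 N to slide through. I felt the seat at a tool height of about 81 mm and pressed to about 10.5 N. From the force I put that at roughly 2.3 mm of seat travel. I then released it, and it stood upright.
- **Hood:** My first grip on the fin closed on nothing (opening about 0 mm), and that empty stroke moved nothing. I did not find the cause. The second grip, about 3 mm lower, held, and I slid the hood 104 mm until it stopped against the baffle at about 10 N.
- **Last checks:** The fin lies within about 2 pixels of where it should be when shut. Two plates are still in the block, and the bottle and beaker have not moved. The gripper was open and clear, with no contact force.
- **Not checked:** Once the hood was shut I could not measure the seat depth or the jaw gap.

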